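# Turn the face-down biscuit over with the turner

## Robot

A 6-joint arm with a two-finger parallel gripper is mounted at the origin on a cart in front of the work surface, level with it; the furniture and walls round the work are solid. World frame = base frame: x ahead of the robot, y to its left, z up, the work surface at z = 0. Lengths are in mm, angles in rad, forces in N, time in s.
With the tool pointing down it reaches from about 325 to 850 mm from the base axis. Payload 15.5 kg.
Tool frame: the origin (TCP) lies on the centre line of the jaws, within the pads' length; the fingertips stand 19 mm ahead of it and the grasp point (between the pads) is the TCP; z points along the fingers, y is the line along which they close (so a half turn about z gives the same grasp; the last joint's range is limited). The gripper opens to 91 mm and grips with 3 to 60 N. Pads are 32 mm wide; open, the fingers measure 118 mm over their backs; the gripper's body (76 mm by 178 mm) begins 60 mm behind the grasp point.
Start: joints at [-0.096, 0.494, 1.345, -0, 1.302, -0.096], TCP at [625.001, 0.003, 232.915] pointing down, gripper open.
Joint ranges: [-2.91, 2.91], [-0.82, 2.16], [0.22, 2.67], [-1.22, 4.37], [0.12, 2.79], [-3.08, 3.08]. Speed limits (rad/s): [1.89, 1.89, 2.57, 3.01, 3.01, 3.01].

## Interface

Orientations are given as a unit quaternion [w, x, y, z].
In Python, from rig import read_state, get_image, sign_off, look_for gives the robot as it stands.
- The arm moves only by the tool play_rows, never from a script. Its argument "deltas" is a list of rows, each a list of 3 entries, a list of its own where there are three numbers: the shift along the tool's x, y, z in m, then the turn, a rotation vector about the tool's x, y, z in degrees, then the gripper command: -1 is shut, 1 is fully open, values between are in proportion. In form: [[[dx, dy, dz], [ax, ay, az], grip], ...]. A call has 1 to 5 rows; each row shifts and turns the commanded pose from where the row before left it, along the tool's axes as they then stand; what a row does not reach is not made up. A row lasts 1/8 s, in which the tool goes at most 62.5 mm and 10.7 degrees, less where a joint would pass 70% of its speed; a pose out of reach is approached as far as the arm can. A call with a gripper value outside its range is refused whole. The fingers move at their own pace and stop on an object; "force" is the grip in N (left out, the last holds). Time passes only in rows, so rows that do not move let the fingers close. It gives the time, the measured TCP pose, the force, the opening and the grip force at its end, in the units of the state.
- read_state(): the state, without advancing time (a new reading comes with each control period).
- get_image(name): name is "scene" or "side" or "wrist"; returns a dict with "pixels" (400x640x3 uint8, red, green, blue), "z_map" (400x640 float32, mm along the optical axis (not along the pixel's ray), 0 where there is no reading), "fx", "fy", "cx", "cy" (pixels), "R" (3x3) and "t" (3): a world point X has camera coordinates R X + t. Camera axes: x right, y down, z forward; pixel columns grow to the right and rows downward; lengths in mm; the calibration is good to about 2 mm. A picture is of the moment at which its call begins.
- sign_off(): hands the job in; it is judged then, once.
Trained networks look in a picture, given as the dict that the camera call returned (one of the last four; its "shot" number tells which), for a name from the list of things; names that differ only in an ending like _2 or _b are one class to them, and where a whole thing is asked for, a point or a joint stands for the part that bears it (a point fixed in the world has none). Each returns a list of dicts, best first, with "score" (0 to 1); they miss things now and then, are a little off and sometimes report something else, mostly with a low value. They report only what shows in the picture. A call takes as long as a camera call.
- look_for(name, picture): "point" ([column, row] in pixels, amid what is visible of it).
The state is a dict: "time": time; "joint_positions": joint angles; "qvel": joint speeds; "joint_efforts": joint torques, N m; "eef_pos": TCP position; "ee_rot": TCP orientation; "wrist_force": force on the tool from outside, world axes, zero at the start; "torque": the same for the moment, N m; "grip_width": opening from 0.0 (shut) to 1.0 (fully open); "grip_force": force on a finger pad.
Only numpy, scipy, OpenCV 4.12 (cv2) and the standard library are available. Lean on these libraries where they do the work, as an engineer would, in place of code of your own. Each camera call takes 0.05 s, during which the arm holds its last target. There are 200 camera calls.

## Task

One of the four biscuits on the baking sheet lies face down. Take the turner from its wooden rest board, slip the blade under that biscuit and turn it over, so that it lies flat on the sheet with its domed, pricked face up like the others; touch the biscuits with nothing but the turner, keep the biscuit close over the sheet (no tossing), and leave the other biscuits and the things around where they are. Then lay the turner back the way it lay, right side up with its handle across the rest board and its blade clear of the sheet, and let go.

Things in the scene. Friction and masses are not known exactly. Their poses are not given: they have to be found in the camera images.
- turner_grip (a point): turner (fish slice), 0.12 kg: dark wooden handle, steel neck, slotted steel blade. Point: grip point on the handle's centre line, near the centre of mass. x runs along the handle to the blade, z is the upper side. Handle 18 mm wide (y), 16 mm high, x -115 to +35 mm. At the start the handle is level, its centre 18 mm up, 10 mm of air under the grip point, the blade tip cocked up
- turner_tip (a point): middle of the turner's front blade edge, at x 134, y 0, z +23 mm from turner_grip (same axes); the blade is 2 mm thick (1 mm to either side of this point), 70 mm wide, 80 mm long and cranked up 30 degrees from the handle's line: with the blade flat on a surface the handle climbs back at 30 degrees
- turner_heel (a point): lower rear edge of the turner's blade, its lowest point as it lies, at x 65, y 0, z -18 mm from turner_grip (same axes); at the start it stands on the worktop while the handle's rear lies on the rest board
- biscuit_down_centre (a point): the face-down biscuit, 80 mm across, 16 mm thick, about 40 g; one flat plain side, one domed side pricked with dots. Point: its centre, 8 mm over the sheet. Its z leaves the FLAT side: up at the start, down when done. Face down it stands on the dome's flat crown (44 mm across); its rim overhangs: 2 mm up at 30 mm radius, 5 at 35, 8.5 at 38.5, 12 at 40; lifted at a side it tips over its far edge
- biscuit_a_centre (a point): a biscuit that already lies face up, same size as biscuit_down; the point is its centre, 8 mm above the sheet; its z axis points up, out of its domed face. Leave it where it is (beside biscuit_down, about 100 mm away across the sheet; which of the two is nearer the robot varies)
- biscuit_b_centre (a point): a biscuit that already lies face up, same size as biscuit_down; the point is its centre, 8 mm above the sheet; its z axis points up, out of its domed face. Leave it where it is (left end of the sheet, near row)
- biscuit_c_centre (a point): a biscuit that already lies face up, same size as biscuit_down; the point is its centre, 8 mm above the sheet; its z axis points up, out of its domed face. Leave it where it is (left end of the sheet, far row)
- baking_sheet: dark flat baking sheet 210 (x) by 380 (y) by 3 mm; does not move. Origin under its centre; x away from the robot, y to the left. Far long edge folded up to 17 mm, other edges open. biscuit_down and _a lie at y -120 to -80 mm, _b and _c at y 128 to 138, in rows at x about -50 and +50; the middle is free
- board_top (a point): rest board: thin wooden trivet board 40 (x) by 250 (y) by 10 mm on the worktop, right of the sheet; it does not move. Point: middle of its upper face; x points left, to the sheet. The handle lies across it along the board's x; turner_grip starts about 84 mm ahead (+x) of the board's middle
- salt_shaker: salt shaker, 44 mm across, 90 mm tall, origin under its base; bystander behind the sheet
- spice_canister: white steel spice canister, 61 mm across, 61 mm tall, origin under its base; bystander behind the sheet
- tumbler: glass tumbler, 81 mm across, 91 mm tall, origin under its base; bystander behind the sheet on the right

How it is judged:
By the outcome, as a careful person would: the job done as asked, in the order asked, and still so for the second after the job is handed in, with the robot touching nothing.
It also fails if it takes over 54 s, if anything falls off the work surface, if the arm or the gripper's body presses on something with over 40 N, if the wrist force passes 120 N, or if a joint passes its speed limit or range.

## Working session

There is one attempt and no reset: what is moved stays moved. The work goes in short steps, Python scripts to look and compute and a tool call to move; the robot and the scene stay as the last step left them, time stands still between calls to the robot, and variables do not carry over. Pictures are saved under pics/ and viewed, at most 10 in all, crops included, and the job is handed in when it is done.

Besides the shell and the picture viewer there is one more tool, called after "Call:" as name([rows], argument=value, ...), one row to a line, values as JSON. play_rows: Moves the arm, as the interface text tells. Its arguments: {"type":"object","properties":{"deltas":{"type":"array"},"force":{"type":"number"}},"required":["deltas"]}

```bash
ls; mkdir -p pics; cat > h.py <<'E'
import numpy as np, cv2
from rig import *
def bp(im,u,v,z=None):
    R=np.array(im["R"]);t=np.array(im["t"]).ravel()
    d=np.array([(u-im["cx"])/im["fx"],(v-im["cy"])/im["fy"],1.])
    o=-R.T@t; dw=R.T@d
    if z is None: return o+dw*im["z_map"][int(round(v)),int(round(u))]
    return o+dw*(z-o[2])/dw[2]
def cloud(im):
    R=np.array(im["R"]);t=np.array(im["t"]).ravel()
    v,u=np.mgrid[:400,:640]; z=im["z_map"]
    c=np.stack([(u-im["cx"])/im["fx"]*z,(v-im["cy"])/im["fy"]*z,z],-1)
    return (c-t)@R
def proj(im,X):
    c=np.array(im["R"])@X+np.array(im["t"]).ravel(); return [im["fx"]*c[0]/c[2]+im["cx"],im["fy"]*c[1]/c[2]+im["cy"]]
def save(n,p): cv2.imwrite("pics/"+n,p[...,::-1])
E
python3 - <<'E'
from h import *
a=get_image("scene");b=get_image("side");w=get_image("wrist")
for n,im in(("scene",a),("side",b),("wrist",w)):
    print(n,(-np.array(im["R"]).T@np.array(im["t"]).ravel()).round())
    for k in ["turner_grip","turner_tip","turner_heel","biscuit_down_centre","biscuit_a_centre","baking_sheet","board_top","salt_shaker","tumbler","spice_canister"]:
        for r in look_for(k,im)[:4]:
            u,v=r["point"]; print(k,round(r["score"],2),[round(u),round(v)],bp(im,u,v).round(0))
save("scene.png",a["pixels"]);save("sw.png",np.hstack([cv2.resize(b["pixels"],(400,250)),cv2.resize(w["pixels"],(400,250))]))
print(read_state())
E
```

```text
pics
scene [ 149. 1001.  958.]
turner_grip 0.71 [390, 171] [ 547. -167.    0.]
turner_tip 0.76 [385, 170] [ 551. -128.   30.]
turner_heel 0.52 [384, 171] [ 551. -122.   27.]
biscuit_down_centre 0.95 [353, 236] [511. 192.  21.]
biscuit_down_centre 0.53 [388, 169] [ 547. -141.   26.]
biscuit_a_centre 0.85 [321, 226] [610. 203.  19.]
biscuit_a_centre 0.69 [302, 300] [521. 452.  21.]
baking_sheet 0.66 [312, 260] [572. 318.   3.]
board_top 0.9 [409, 161] [ 509. -242.    9.]
board_top 0.23 [294, 186] [761. 113.  41.]
salt_shaker 0.79 [294, 182] [761. 112.  59.]
salt_shaker 0.27 [311, 263] [568. 328.   6.]
tumbler 0.6 [334, 152] [730. -90.  62.]
spice_canister 0.9 [285, 207] [732. 209.  43.]
side [268. 823. 725.]
turner_grip 0.65 [384, 175] [ 548. -164.   29.]
turner_tip 0.62 [380, 180] [ 550. -131.   29.]
biscuit_down_centre 0.72 [349, 262] [504. 217.  21.]
biscuit_down_centre 0.42 [317, 243] [603. 197.  24.]
biscuit_down_centre 0.31 [400, 171] [ 518. -240.    7.]
biscuit_a_centre 0.93 [317, 245] [603. 198.  20.]
biscuit_a_centre 0.27 [350, 258] [508. 205.  23.]
biscuit_a_centre 0.22 [304,
[... 794 characters left out ...]
, 'joint_positions': array([-9.54982267e-02,  4.93563301e-01,  1.34549974e+00, -5.85767739e-06,
        1.30251207e+00, -9.54911760e-02]), 'qvel': array([-0.00241556, -0.0003678 , -0.00015239,  0.00204584,  0.00027159,
        0.00059914]), 'joint_efforts': array([ 9.47503759e-05, -8.78691602e+01, -3.82246506e+01,  7.07228109e-02,
        4.37457499e-02, -1.19431302e-04]), 'eef_pos': array([6.24998047e+02, 2.60288872e-03, 2.32937888e+02]), 'ee_rot': array([8.56307534e-06, 7.07108725e-01, 7.07104837e-01, 3.40461603e-06]), 'wrist_force': array([-0.12158511,  0.07546786,  0.10897806]), 'torque': array([ 0.04403429,  0.03175787, -0.03687475]), 'grip_force': 0.0, 'grip_width': 1.0003894554278487}
```

View pics/scene.png

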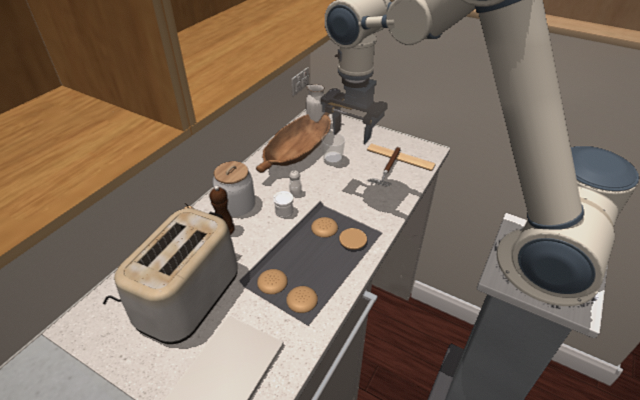

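View pics/sw.png

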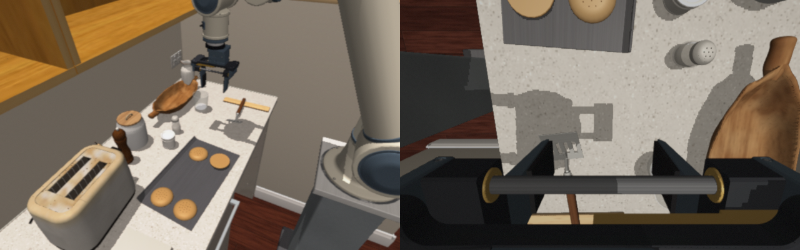

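The scene view shows the face-down (plain, darker-rimmed) biscuit at about pixel (353,239), nearest the robot. Its neighbour a is at (323,227), b and c are at (302,299) and (271,281), and the turner lies at (390,165) across the board, blade towards the sheet. The wrist view shows the blade ahead of the jaws and both biscuits at the top edge.

```bash
python3 - <<'E'
from h import *
for n in("scene","side","wrist"):
    im=get_image(n);C=cloud(im);p=im["pixels"].astype(int)
    ok=im["z_map"]>0
    m=(ok&(C[...,2]>11)&(C[...,2]<26)&(C[...,0]>440)&(C[...,0]<665)&(C[...,1]>100)&(C[...,1]<500)&(p[...,0]>p[...,2]+40)).astype(np.uint8)
    k,l=cv2.connectedComponents(m)
    for i in range(1,k):
        q=C[l==i]
        if len(q)>60:
            c,r=cv2.minEnclosingCircle(q[:,:2].astype(np.float32)); print(n,"bis",len(q),q.mean(0).round(1),np.round(c,1),round(r,1),np.percentile(q[:,2],[50,95]).round(1), (p[l==i].mean(0)).round())
    # handle: dark brown
    m=ok&(C[...,0]>490)&(C[...,0]<610)&(C[...,1]>-330)&(C[...,1]<-110)&(p[...,0]<150)&(p[...,0]>p[...,2]+25)&(C[...,2]>8)&(C[...,2]<40)
    q=C[m]
    if len(q)>20:
        vx,vy,x0,y0=cv2.fitLine(q[:,:2].astype(np.float32),cv2.DIST_HUBER,0,.01,.01).ravel()
        print(n,"handle",len(q),x0,y0,"dx/dy",vx/vy,"y",np.percentile(q[:,1],[1,99]).round(),"z",np.percentile(q[:,2],[5,50,95]).round(1))
    # board
    m=ok&(C[...,0]>380)&(C[...,0]<680)&(C[...,1]>-320)&(C[...,1]<-190)&(abs(C[...,2]-10)<3)&(p[...,0]>150)&(p[...,0]>p[...,2]+40)
    q=C[m]
    if len(q)>20: print(n,"board",len(q),cv2.minAreaRect(q[:,:2].astype(np.float32)),np.median(q[:,2]))
    # sheet
    m=ok&(abs(C[...,2]-3)<5)&(p.max(-1)<90)&(C[...,1]>60)&(C[...,1]<520)&(C[...,0]>430)&(C[...,0]<680)
    q=C[m]; print(n,"sheet",np.percentile(q[:,0],[1,99]).round(),np.percentile(q[:,1],[1,99]).round(),np.median(q[:,2]).round(1),cv2.minAreaRect(q[:,:2].astype(np.float32))[2])
E
```

```text
scene bis 358 [602.9 195.8  17.5] [604.2 192.3] 39.0 [17.9 21.8] [184. 141.  99.]
scene bis 454 [506.3 198.7  19.5] [506.4 196.3] 41.4 [19.3 22.8] [188. 144. 101.]
scene bis 514 [622.  437.6  17.4] [625.4 436.7] 39.7 [17.7 21.8] [183. 141.  99.]
scene bis 558 [524.9 446.2  17.7] [526.  443.4] 38.5 [18.1 21.7] [185. 142. 100.]
scene handle 121 557.43176 -203.9606 dx/dy -0.098418705 y [-275. -136.] z [21.8 26.4 30.1]
scene board 357 ((547.1259155273438, -255.97760009765625), (249.5886993408203, 46.455665588378906), 0.9640385508537292) 10.266027008568305
scene sheet [460. 677.] [120. 489.] 3.6 86.25664520263672
side bis 507 [602.5 199.3  18.5] [605.2 194.3] 38.9 [19.2 22.6] [195. 145.  87.]
side bis 610 [506.3 201.6  20.9] [507.6 198.9] 40.4 [21.  23.1] [200. 148.  88.]
side bis 845 [621.9 440.3  18.5] [625.9 436.2] 40.1 [19.2 22.4] [197. 147.  88.]
side bis 971 [525.2 448.7  18.6] [527.  444.5] 39.3 [19.3 22.4] [197. 147.  88.]
side handle 142 555.7511 -203.41975 dx/dy -0.079654865 y [-275. -134.] z [ 9.5 27.2 29.7]
side board 355 ((547.0875244140625, -253.76434326171875), (250.57733154296875, 46.90571594238281), 0.4595268666744232) 11.6340543308823
side sheet [465. 679.] [118. 481.] 5.3 86.17747497558594
wrist bis 1528 [507.9 173.1  20.3] [507.8 183.1] 36.3 [20.4 21.7] [176. 146. 103.]
wrist bis 1982 [606.1 170.9  17.6] [605.7 181.5] 37.5 [18.2 21.2] [164. 134.  93.]
wrist handle 734 559.74 -207.48958 dx/dy -0.112832054 y [-246. -172.] z [ 9.1 26.6 28.3]
wrist board 1188 ((527.1539916992188, -245.5469207763672), (26.05198097229004, 147.0657501220703), 89.81009674072266) 11.243711541313658
wrist sheet [464. 666.] [107. 187.] 4.9 87.46304321289062
```

Call:
play_rows([
  [[-0.04,-0.018,0.01],[0,0,0],1],
  [[-0.04,-0.018,0.01],[0,0,0],1],
  [[-0.04,-0.018,0.015],[0,0,0],1],
  [[-0.041,-0.018,0.015],[0,0,0],1],
  [[0,0,0],[0,0,-5.7],1],
])

```text
time: 2.42
eef_pos: [551.4, -163.3, 181.9]
ee_rot: [-0.001, 0.672, 0.741, -0.001]
wrist_force: [-0.9, 1.0, 0.5]
grip_width: 1.003
grip_force: 0.0
```

```bash
python3 - <<'E'
from h import *
im=get_image("wrist");C=cloud(im);p=im["pixels"].astype(int);ok=im["z_map"]>0
s=read_state();print(s["time"],s["eef_pos"].round(1),s["ee_rot"].round(4))
m=ok&(C[...,0]>490)&(C[...,0]<610)&(C[...,1]>-330)&(C[...,1]<-110)&(p[...,0]<150)&(p[...,0]>p[...,2]+25)&(C[...,2]>20)&(C[...,2]<34)
q=C[m]
vx,vy,x0,y0=cv2.fitLine(q[:,:2].astype(np.float32),cv2.DIST_HUBER,0,.01,.01).ravel()
print("handle",len(q),x0,y0,vx/vy,"x at -161",x0+(-161-y0)*vx/vy,np.percentile(q[:,1],[1,99]).round(),np.percentile(q[:,2],[5,50,95]).round(1))
m=ok&(abs(C[...,0]-545)<60)&(C[...,1]>-110)&(C[...,1]<0)&(C[...,2]>5)&(C[...,2]<60)
q=C[m]
for a in range(-110,0,10):
    r=q[(q[:,1]>=a)&(q[:,1]<a+10)]
    if len(r): print(a,len(r),r[:,0].min().round(),r[:,0].max().round(),np.median(r[:,2]).round(1))
save("w2.png",im["pixels"])
E
```

```text
2.475 [ 552.2 -162.3  182.4] [-4.000e-04  6.689e-01  7.433e-01 -2.000e-04]
handle 1817 557.5314 -193.85574 -0.10105006 x at -161 554.2113 [-258. -135.] [25.  27.  28.3]
-110 142 513.0 556.0 10.9
-100 671 512.0 582.0 8.6
-90 626 511.0 582.0 13.3
-80 520 510.0 581.0 19.6
-70 554 509.0 580.0 25.5
-60 882 508.0 579.0 31.6
-50 1119 507.0 578.0 37.2
-40 709 507.0 577.0 41.5
```

View pics/w2.png

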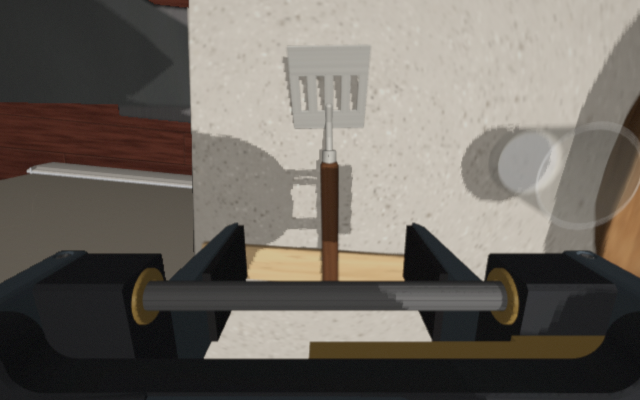

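The wrist view shows the blade at (330,85) with its front edge at row 46, and the handle at column 330 running down between the open jaws. The tumbler at (530,160) is well clear.

Call:
play_rows([
  [[-0.003,0.002,0.04],[0,0,0],1],
  [[0,0,0.045],[0,0,0],1],
  [[0,0,0.042],[0,0,0],1],
  [[0,0,0.024],[0,0,0],1],
  [[0,0,0.008],[0,0,0],1],
])

```text
time: 3.1
eef_pos: [554.9, -163.3, 22.8]
ee_rot: [-0.001, 0.671, 0.741, -0.0]
wrist_force: [0.2, -1.2, 0.8]
grip_width: 0.999
grip_force: 0.0
```

Call:
play_rows([
  [[0,0,0],[0,0,0],-1],
  [[0,0,0],[0,0,0],-1],
  [[0,0,0],[0,0,0],-1],
  [[0,0,0],[0,0,0],-1],
  [[0,0,0],[0,0,0],-1],
], force=45)

```text
time: 3.72
eef_pos: [555.3, -163.8, 24.1]
ee_rot: [0.0, 0.671, 0.741, 0.0]
wrist_force: [0.2, -0.3, 0.7]
grip_width: 0.483
grip_force: 0.0
```

Call:
play_rows([
  [[0,0,0],[0,0,0],-1],
  [[0,0,0],[0,0,0],-1],
  [[0,0,0],[0,0,0],-1],
  [[0,0,0],[0,0,0],-1],
  [[0,0,0],[0,0,0],-1],
])

```text
time: 4.35
eef_pos: [555.3, -163.8, 23.9]
ee_rot: [-0.0, 0.671, 0.741, -0.0]
wrist_force: [-0.7, -0.1, -0.5]
grip_width: 0.19
grip_force: 45.0
```

Call:
play_rows([
  [[0,0,-0.03],[0,0,0],-1],
  [[0,0,-0.04],[0,0,0],-1],
  [[0,0,-0.04],[0,0,5.8],-1],
  [[0.036,-0.012,0],[0,0,0],-1],
  [[0.036,-0.012,0],[0,0,0],-1],
])

```text
time: 4.97
eef_pos: [531.2, -91.1, 134.4]
ee_rot: [0.0, 0.708, 0.706, 0.0]
wrist_force: [0.8, 0.5, -1.3]
grip_width: 0.194
grip_force: 45.0
```

Call:
play_rows([
  [[0.036,-0.012,0],[0,0,0],-1],
  [[0.036,-0.012,0],[0,0,0],-1],
  [[0,0,0],[0,-10,0],-1],
  [[0,0,0],[0,-10,0],-1],
  [[0,0,0],[0,-10,0],-1],
])

```text
time: 5.6
eef_pos: [508.2, -19.5, 134.8]
ee_rot: [0.186, 0.683, 0.682, -0.184]
wrist_force: [-0.4, -1.1, -2.0]
grip_width: 0.194
grip_force: 45.0
```

```bash
cat >> h.py <<'E'
from scipy.spatial.transform import Rotation as Ro
def tool():
    s=read_state(); w,x,y,z=s["ee_rot"]; return s,Ro.from_quat([x,y,z,w]).as_matrix(),s["eef_pos"]
E
python3 - <<'E'
from h import *
im=get_image("wrist");C=cloud(im);p=im["pixels"].astype(int);ok=im["z_map"]>0
s,R,t=tool();print(s["time"],t.round(1),R.round(3).tolist())
T=(C-t)@R
m=ok&(abs(T[...,1])<45)&(T[...,0]>45)&(T[...,0]<150)&(T[...,2]>-40)&(T[...,2]<40)
q=T[m]
for a in range(50,150,10):
    r=q[(q[:,0]>=a)&(q[:,0]<a+10)]
    if len(r): print(a,len(r),r[:,1].min().round(1),r[:,1].max().round(1),np.median(r[:,2]).round(1))
print("tip max",np.percentile(q[:,0],[99,99.9]))
A=q[(q[:,0]>75)]; co=np.linalg.lstsq(np.c_[A[:,:2],np.ones(len(A))],A[:,2],rcond=None)[0];print("plane z=ax+by+c",co, np.degrees(np.arctan(co[:2])))
m=ok&(C[...,2]>11)&(C[...,2]<26)&(C[...,0]>440)&(C[...,0]<665)&(C[...,1]>100)&(C[...,1]<260)&(p[...,0]>p[...,2]+30)
k,l=cv2.connectedComponents(m.astype(np.uint8))
for i in range(1,k):
    q=C[l==i]
    if len(q)>200: print("bis",len(q),q.mean(0).round(1),cv2.minEnclosingCircle(q[:,:2].astype(np.float32)),np.percentile(q[:,:2],[1,99],axis=0).round(1).tolist(),np.median(q[:,2]))
save("w3.png",im["pixels"])
E
```

```text
5.65 [508.  -18.2 133.8] [[0.002, 1.0, 0.003], [0.858, 0.0, -0.513], [-0.513, 0.003, -0.858]]
50 589 -35.7 33.5 18.4
60 2570 -35.9 34.4 15.6
70 2463 -36.1 34.1 10.4
80 2126 -35.8 34.5 4.2
90 2543 -35.8 34.4 -1.7
100 4090 -35.8 34.4 -8.1
110 3946 -35.8 34.8 -12.5
tip max [116.45000267 116.80221913]
plane z=ax+by+c [-5.84721400e-01 -4.01510094e-04  5.38930309e+01] [-3.03157400e+01 -2.30048326e-02]
```

View pics/w3.png

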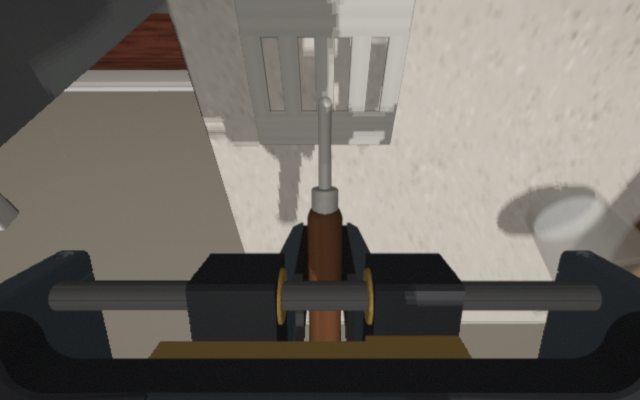

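The wrist view shows the blade held straight at the top edge (columns 240–405), with its front edge out of view. I'll track the tip with the scene and side cameras instead.

```bash
cat >> h.py <<'E'
def obs(name,tipfit=True,q0=False):
    im=get_image(name);C=cloud(im);p=im["pixels"].astype(int);ok=im["z_map"]>0
    s,R,t=tool();T=(C-t)@R
    m=ok&(abs(T[...,1])<36)&(T[...,0]>80)&(T[...,0]<150)&(abs(T[...,2]-(54-.585*T[...,0]))<8)&(abs(p[...,0]-p[...,2])<40)
    q=T[m]
    if len(q)>10: print(name,"blade",len(q),"x",np.percentile(q[:,0],[2,90,98,100]).round(1),"y",np.percentile(q[:,1],[1,99]).round(1),"dz",np.median(q[:,2]-(54-.585*q[:,0])).round(1))
    m=ok&(C[...,2]>8)&(C[...,2]<110)&(C[...,0]>440)&(C[...,0]<556)&(C[...,1]>120)&(C[...,1]<400)&(p[...,0]>p[...,2]+40)
    q=C[m]
    print(name,"bis",len(q),q.mean(0).round(1),np.percentile(q,[1,99],axis=0).round(1).tolist(),cv2.minEnclosingCircle(q[:,:2].astype(np.float32)))
    return im,C
E
python3 - <<'E'
from h import *
for n in("scene","side"): im,C=obs(n)
E
```

```text
scene blade 236 x [ 81.3 124.2 126.8 128.4] y [-34.5  34.6] dz 3.4
scene bis 453 [506.3 199.1  19.6] [[469.4, 159.4, 14.5], [543.8, 233.9, 24.2]] ((507.4270324707031, 198.1283416748047), 41.799583435058594)
side blade 307 x [ 81.9 126.9 130.1 130.8] y [-34.9  33.7] dz 1.9
side bis 612 [506.2 201.7  21. ] [[469.8, 163.3, 17.1], [544.1, 237.4, 24.1]] ((507.32586669921875, 199.57310485839844), 40.13181686401367)
```

Call:
play_rows([
  [[0.02,0,0.016],[0,0,0],-1],
  [[0.02,-0.001,0.016],[0,0,0],-1],
  [[0.02,0,0.016],[0,0,0],-1],
  [[0,0,0],[0,0,0],-1],
])

```text
time: 6.25
eef_pos: [506.0, 7.7, 61.5]
ee_rot: [0.181, 0.684, 0.683, -0.183]
wrist_force: [0.2, -0.7, -1.1]
grip_width: 0.194
grip_force: 45.0
```

```bash
python3 - <<'E'
from h import *
s,R,t=tool();print(s["time"],t.round(1),R.round(3).tolist(),s["wrist_force"].round(2),(t+R@[130,0,-18]).round(1))
for n in("scene","side"):
    im,C=obs(n)
    m=(im["z_map"]>0)&(abs(C[...,0]-507)<60)&(C[...,1]>60)&(C[...,1]<157)&(C[...,2]>-5)&(C[...,2]<50)
    q=C[m];g=im["pixels"][m].astype(int).mean(-1)
    for a in range(60,160,8):
        k=(q[:,1]>=a)&(q[:,1]<a+8)&(abs(q[:,0]-507)<32)
        if k.any(): print(a,np.percentile(q[k,2],[20,80]).round(1),end=" ")
    print()
    c=im["pixels"][190:290,300:430]; save(n+"4.png",cv2.resize(c,None,fx=5,fy=5,interpolation=cv2.INTER_CUBIC))
E
```

```text
6.25 [506.    7.7  61.5] [[0.001, 1.0, -0.004], [0.867, -0.003, -0.498], [-0.498, -0.003, -0.867]] [ 0.24 -0.74 -1.11] [506.2 129.4  12.4]
scene blade 220 x [ 81.  125.2 128.4 129.1] y [-35.   32.7] dz 4.1
scene bis 455 [506.3 198.9  19.4] [[469.9, 159.6, 14.3], [543.7, 234.8, 23.4]] ((505.9374694824219, 196.05526733398438), 42.09980392456055)
60 [-0.1 14. ] 68 [ 0.6 14. ] 76 [ 0.3 13.3] 84 [ 1.8 14.7] 92 [11.2 14.5] 100 [11.3 14.2] 108 [11.3 14.7] 116 [ 3.2 13.6] 124 [ 2.3 14. ] 132 [1.7 5.1] 140 [2.2 4.7] 148 [3.5 6.3] 156 [3.3 3.3] 
side blade 314 x [ 81.8 126.9 129.5 130.2] y [-35.4  32.9] dz 1.7
side bis 608 [506.4 201.7  21. ] [[469.5, 163.1, 16.6], [544.1, 237.3, 24.1]] ((507.5352478027344, 198.5016326904297), 40.759666442871094)
60 [ 2.7 16.4] 68 [ 2.8 16.9] 76 [ 2.5 16.4] 84 [ 2.5 15.7] 92 [14.2 16.2] 100 [14.7 16.9] 108 [15.  17.3] 116 [ 5.3 16.3] 124 [ 4.9 16.3] 132 [4.2 6.3] 140 [4.7 6.5] 148 [4.4 6.5] 156 [6.6 6.6]
```

View pics/side4.png

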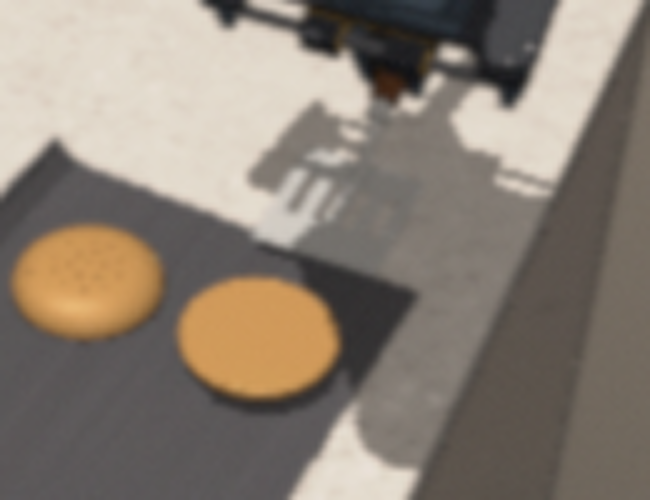

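Call:
play_rows([
  [[0.002,0,0.0035],[0,-1.5,0],-1],
  [[0,0,0],[0,0,0],-1],
  [[0.0005,0,0.0009],[0,0,0],-1],
  [[0,0,0],[0,0,0],-1],
])

```text
time: 6.85
eef_pos: [506.6, 8.2, 57.4]
ee_rot: [0.192, 0.681, 0.68, -0.192]
wrist_force: [-0.9, 0.4, -1.4]
grip_width: 0.196
grip_force: 45.0
```

Call:
play_rows([
  [[0.0005,0,0.0009],[0,0,0],-1],
  [[0,0,0],[0,0,0],-1],
])

```text
time: 7.1
eef_pos: [506.7, 7.9, 56.5]
ee_rot: [0.192, 0.681, 0.68, -0.192]
wrist_force: [0.1, -2.4, 4.6]
grip_width: 0.19
grip_force: 45.0
```

Call:
play_rows([
  [[0.0102,0,-0.0063],[0,0,0],-1],
  [[0.0102,0,-0.0063],[0,0,0],-1],
  [[0.0085,0,-0.0052],[0,0,0],-1],
  [[0,0,0],[0,0,0],-1],
])

```text
time: 7.6
eef_pos: [506.9, 43.0, 56.3]
ee_rot: [0.192, 0.681, 0.68, -0.192]
wrist_force: [-1.2, 2.8, 2.9]
grip_width: 0.19
grip_force: 45.0
```

```bash
python3 - <<'E'
from h import *
s,R,t=tool();print(s["time"],t.round(1),s["wrist_force"].round(2),(t+R@[130,0,-18]).round(1))
for n in("scene","side"): obs(n)
E
```

```text
7.6 [506.9  43.   56.3] [-1.22  2.8   2.9 ] [507.  163.3   3.8]
scene blade 236 x [ 80.9 117.4 130.5 139.7] y [-35.   33.9] dz 2.7
scene bis 435 [507.  199.9  19.3] [[470.2, 162.5, 14.0], [543.7, 234.7, 24.1]] ((507.3833312988281, 196.8648223876953), 40.642242431640625)
side blade 332 x [ 80.7 117.2 127.9 142.2] y [-35.6  33.6] dz 1.0
side bis 608 [506.4 201.8  20.9] [[469.5, 163.7, 17.2], [544.7, 237.7, 24.0]] ((508.0960388183594, 200.21493530273438), 41.23933792114258)
```

Call:
play_rows([
  [[0.0034,0,-0.0021],[0,0,0],-1],
  [[0.0026,0,-0.0016],[0,0,0],-1],
  [[0,0,0],[0,0,0],-1],
])

```text
time: 8.07
eef_pos: [506.5, 48.8, 56.5]
ee_rot: [0.192, 0.681, 0.68, -0.192]
wrist_force: [-0.3, -2.2, 5.4]
grip_width: 0.194
grip_force: 45.0
```

```bash
python3 - <<'E'
from h import *
s,R,t=tool();print(s["time"],t.round(1),s["wrist_force"].round(2),(t+R@[130,0,-18]).round(1))
for n in("scene","side"): obs(n)
E
```

```text
8.075 [506.5  48.8  56.5] [-0.33 -2.17  5.36] [506.8 169.1   3.8]
scene blade 220 x [ 80.6 114.1 127.4 134.7] y [-35.6  35.4] dz 3.1
scene bis 429 [507.  200.   19.6] [[470.2, 163.9, 14.4], [543.3, 234.7, 23.9]] ((509.39044189453125, 198.1749267578125), 40.92082977294922)
side blade 294 x [ 80.9 113.8 126.  149.8] y [-35.7  34.4] dz 1.1
side bis 607 [506.4 201.9  21. ] [[469.6, 163.3, 17.0], [543.9, 237.7, 23.8]] ((509.7940368652344, 193.41012573242188), 46.76216506958008)
```

Call:
play_rows([
  [[0.0026,0,-0.0016],[0,0,0],-1],
  [[0.0013,0,-0.0008],[0,0,0],-1],
  [[0,0,0],[0,0,0],-1],
])

```text
time: 8.55
eef_pos: [506.5, 53.3, 56.5]
ee_rot: [0.192, 0.681, 0.68, -0.192]
wrist_force: [-0.7, -3.7, 4.4]
grip_width: 0.194
grip_force: 45.0
```

```bash
cat > plan.py <<'E'
import numpy as np
prof=np.array([[22,0],[30,2],[35,5],[38.5,8.5],[40,12],[40,16]],float)
def path(th,r,yc=198.):
    """no-slip roll of far profile; returns tip (y,z above sheet) touching near underside at radius r"""
    seg=np.diff(prof,axis=0);sl=np.degrees(np.arctan2(seg[:,1],seg[:,0]));arc=np.r_[0,np.cumsum(np.hypot(*seg.T))]
    i=int(np.sum(sl<th-1e-9)); c=prof[i]; py=yc+22+arc[i]
    t=np.radians(th); w=np.interp(r,prof[:5,0],prof[:5,1])
    u=c[0]+r; d=w-c[1]
    return py-u*np.cos(t)+d*np.sin(t), u*np.sin(t)+d*np.cos(t)
if __name__=="__main__":
    for th in range(0,105,5): print(th,*np.round(path(th,24+10*min(th,90)/90),1))
E
python3 - <<'E'
from h import *
s,R,t=tool();print(s["time"],t.round(1),s["wrist_force"].round(2),(t+R@[130,0,-18]).round(1),R.round(3).tolist())
for n in("scene","side"): obs(n)
E
python3 plan.py
```

```text
8.55 [506.5  53.3  56.5] [-0.66 -3.69  4.45] [506.8 173.5   3.8] [[0.002, 1.0, -0.001], [0.852, -0.002, -0.523], [-0.523, -0.0, -0.852]]
scene blade 219 x [ 81.2 112.6 125.3 142.2] y [-35.4  33.3] dz 2.9
scene bis 437 [507.  204.3  19.5] [[470.8, 167.8, 15.0], [544.2, 239.1, 23.7]] ((509.6052551269531, 202.6949920654297), 40.84917449951172)
side blade 300 x [ 80.7 114.3 126.  139.6] y [-35.6  35.5] dz 1.0
side bis 611 [506.1 205.8  21. ] [[469.2, 167.4, 17.0], [543.9, 241.9, 23.9]] ((509.3326110839844, 197.20297241210938), 46.92325210571289)
0 174.0 0.5
5 173.7 4.7
10 173.7 8.9
15 174.2 13.4
20 175.1 18.3
25 176.4 23.3
30 178.3 28.1
35 180.5 33.2
40 183.3 38.2
45 186.5 43.0
50 190.2 47.9
55 194.4 52.5
60 199.2 56.9
65 204.3 60.8
70 209.9 64.4
75 215.8 67.6
80 222.0 70.3
85 228.5 72.5
90 235.2 74.0
95 241.7 74.7
100 248.3 74.9
```

```bash
cat > tab.py <<'E'
import sys
from plan import *
yc,r0,r1=map(float,sys.argv[1:4])
p=None
for th in range(0,105,5):
    y,z=path(th,r0+(r1-r0)*min(th,90)/90,yc)
    if p: dy,dz=y-p[0],z-p[1]; print(th,round(y,1),round(z,1),"rows mm",round(.852*dy-.523*dz,1),round(-.523*dy-.852*dz,1))
    p=(y,z)
E
python3 tab.py 202 28 34
```

```text
5 174.0 6.0 rows mm -2.3 -3.8
10 174.4 10.4 rows mm -2.0 -4.0
15 175.2 15.0 rows mm -1.7 -4.3
20 176.4 20.1 rows mm -1.6 -5.0
25 178.1 25.1 rows mm -1.2 -5.2
30 180.3 30.0 rows mm -0.7 -5.3
35 183.0 35.2 rows mm -0.4 -5.8
40 186.1 40.2 rows mm 0.0 -5.9
45 189.7 45.0 rows mm 0.6 -5.9
50 193.8 49.8 rows mm 0.9 -6.3
55 198.3 54.3 rows mm 1.5 -6.2
60 203.2 58.4 rows mm 2.0 -6.0
65 208.5 62.0 rows mm 2.6 -5.9
70 214.1 65.4 rows mm 3.0 -5.8
75 220.0 68.4 rows mm 3.5 -5.6
80 226.2 70.8 rows mm 4.0 -5.3
85 232.6 72.7 rows mm 4.5 -5.0
90 239.2 74.0 rows mm 4.9 -4.5
95 245.7 74.7 rows mm 5.2 -4.0
100 252.3 74.9 rows mm 5.5 -3.6
```

Call:
play_rows([
  [[-0.0023,0,-0.0038],[0,0,0],-1],
  [[-0.002,0,-0.004],[0,0,0],-1],
  [[-0.0017,0,-0.0043],[0,0,0],-1],
  [[0,0,0],[0,0,0],-1],
])

```text
time: 9.15
eef_pos: [506.9, 55.1, 70.2]
ee_rot: [0.192, 0.681, 0.68, -0.192]
wrist_force: [0.5, 0.7, -1.5]
grip_width: 0.198
grip_force: 45.0
```

```bash
cat >> h.py <<'E'
def tilt():
    s,R,t=tool();print(s["time"],t.round(1),s["wrist_force"].round(1),"tip",(t+R@[130,0,-18]).round(1))
    for n in("scene","side"):
        im,C=obs(n);p=im["pixels"].astype(int)
        m=(im["z_map"]>0)&(C[...,2]>6)&(C[...,2]<110)&(abs(C[...,0]-507)<36)&(C[...,1]>120)&(C[...,1]<330)&(p[...,0]>p[...,2]+40)
        q=C[m];c=q.mean(0);u,S,V=np.linalg.svd(q-c,full_matrices=False);nn=V[2]*np.sign(V[2][2]);print("  normal",nn.round(2),"tilt",np.degrees(np.arctan2(nn[1],nn[2])).round(1))
E
python3 -c "
from h import *
tilt()"
```

```text
9.15 [506.9  55.1  70.2] [ 0.5  0.7 -1.5] tip [507.1 175.4  17.6]
scene blade 178 x [ 80.9 115.4 123.5 128.1] y [-35.4  33.8] dz 2.8
scene bis 508 [506.9 207.   23.7] [[470.1, 172.2, 13.1], [544.1, 242.4, 34.5]] ((506.92572021484375, 205.2229461669922), 39.68603515625)
  normal [0.   0.25 0.97] tilt 14.7
side blade 233 x [ 80.9 116.7 125.2 129. ] y [-35.3  34.1] dz 0.9
side bis 724 [506.7 209.1  25.5] [[470.2, 171.9, 14.0], [543.9, 244.4, 35.9]] ((509.8001708984375, 201.7985382080078), 45.514705657958984)
  normal [0.01 0.25 0.97] tilt 14.5
```

Call:
play_rows([
  [[-0.0016,0,-0.005],[0,0,0],-1],
  [[-0.0012,0,-0.0052],[0,0,0],-1],
  [[-0.0007,0,-0.0053],[0,0,0],-1],
  [[-0.0004,0,-0.0058],[0,0,0],-1],
  [[0,0,0],[0,0,0],-1],
])

```text
time: 9.88
eef_pos: [506.9, 63.0, 90.4]
ee_rot: [0.192, 0.681, 0.68, -0.192]
wrist_force: [-0.3, 0.3, -1.5]
grip_width: 0.197
grip_force: 45.0
```

```bash
python3 -c "
from h import *
tilt()"
```

```text
9.875 [506.9  63.   90.4] [-0.3  0.3 -1.5] tip [507.2 183.3  37.9]
scene blade 214 x [ 80.9 120.5 127.2 143.4] y [-35.6  34.1] dz 2.9
scene bis 564 [507.5 214.6  31.4] [[471.4, 184.8, 10.2], [544.2, 244.5, 52.3]] ((510.65704345703125, 210.76864624023438), 41.47441864013672)
  normal [0.03 0.58 0.82] tilt 35.4
side blade 282 x [ 80.8 119.7 126.7 129.8] y [-35.4  33.6] dz 0.9
side bis 812 [507.  216.3  33.6] [[470.3, 185.2, 12.2], [544.8, 246.4, 54.9]] ((507.34295654296875, 208.7655487060547), 42.151065826416016)
  normal [0.03 0.56 0.83] tilt 33.8
```

Call:
play_rows([
  [[0,0,-0.0059],[0,0,0],-1],
  [[0.0006,0,-0.0059],[0,0,0],-1],
  [[0.0009,0,-0.0063],[0,0,0],-1],
  [[0.0015,0,-0.0062],[0,0,0],-1],
  [[0,0,0],[0,0,0],-1],
])

```text
time: 10.6
eef_pos: [507.0, 78.4, 109.5]
ee_rot: [0.192, 0.681, 0.68, -0.192]
wrist_force: [0.1, -0.7, -1.1]
grip_width: 0.2
grip_force: 45.0
```

```bash
python3 -c "
from h import *
tilt()"
```

```text
10.6 [507.   78.4 109.5] [ 0.1 -0.7 -1.1] tip [507.1 198.7  57. ]
scene blade 255 x [ 80.4 122.8 129.6 140. ] y [-34.9  33.9] dz 2.5
scene bis 549 [507.9 224.6  39.6] [[471.3, 203.3, 9.5], [545.3, 245.3, 68.2]] ((507.88800048828125, 224.5789794921875), 38.7779655456543)
  normal [0.06 0.83 0.56] tilt 55.8
side blade 343 x [ 81.3 123.  128.4 130. ] y [-35.2  33.9] dz 0.9
side bis 805 [507.1 226.9  41.4] [[470.4, 205.0, 10.6], [544.7, 248.6, 71.6]] ((508.08343505859375, 226.6925048828125), 39.51289367675781)
  normal [0.05 0.82 0.57] tilt 55.3
```

Call:
play_rows([
  [[0.002,0,-0.006],[0,0,0],-1],
  [[0.0026,0,-0.0059],[0,0,0],-1],
  [[0.003,0,-0.0058],[0,0,0],-1],
  [[0.0035,0,-0.0056],[0,0,0],-1],
  [[0,0,0],[0,0,0],-1],
])

```text
time: 11.32
eef_pos: [506.9, 100.2, 123.4]
ee_rot: [0.192, 0.681, 0.68, -0.192]
wrist_force: [-0.2, 0.4, -2.1]
grip_width: 0.195
grip_force: 45.0
```

```bash
python3 -c "
from h import *
tilt()"
```

```text
11.325 [506.9 100.2 123.4] [-0.2  0.4 -2.1] tip [507.1 220.4  70.9]
scene blade 298 x [ 81.  126.  133.3 140.6] y [-35.   33.8] dz 2.8
scene bis 463 [508.7 237.9  44.8] [[473.3, 228.2, 10.0], [545.6, 248.8, 80.6]] ((509.47454833984375, 238.030517578125), 38.06819152832031)
  normal [0.08 0.97 0.23] tilt 76.6
side blade 391 x [ 81.3 125.7 129.1 132. ] y [-35.2  33.4] dz 1.1
side bis 699 [507.4 240.1  47.5] [[471.1, 228.6, 11.3], [544.9, 250.4, 81.9]] ((508.07891845703125, 239.2255401611328), 39.28929901123047)
  normal [0.06 0.97 0.25] tilt 75.5
```

Call:
play_rows([
  [[0.0021,0,-0.0025],[0,0,0],-1],
  [[0.0023,0,-0.0023],[0,0,0],-1],
  [[0.0023,0,-0.0021],[0,0,0],-1],
  [[0.0026,0,-0.0017],[0,0,0],-1],
  [[0.0026,0,-0.0016],[0,0,0],-1],
])

```text
time: 12.05
eef_pos: [506.8, 115.3, 125.7]
ee_rot: [0.192, 0.681, 0.68, -0.192]
wrist_force: [0.1, -0.3, -2.0]
grip_width: 0.198
grip_force: 45.0
```

Call:
play_rows([
  [[0.0026,0,-0.0016],[0,0,0],-1],
  [[0.0026,0,-0.0016],[0,0,0],-1],
  [[0.0017,0,-0.0011],[0,0,0],-1],
  [[0,0,0],[0,0,0],-1],
])

```text
time: 12.55
eef_pos: [506.8, 123.4, 125.7]
ee_rot: [0.192, 0.681, 0.68, -0.192]
wrist_force: [0.4, 0.2, -1.4]
grip_width: 0.197
grip_force: 45.0
```

```bash
python3 -c "
from h import *
tilt()"
```

```text
12.55 [506.8 123.4 125.7] [ 0.4  0.2 -1.4] tip [507.  243.6  73.2]
scene blade 329 x [ 81.8 128.3 142.8 144.7] y [-35.5  33.4] dz 3.1
scene bis 67 [507.3 256.5  72.6] [[475.3, 249.9, 37.5], [544.5, 261.3, 83.4]] ((510.24554443359375, 255.0703125), 35.381595611572266)
  normal [-0.08 -0.99  0.11] tilt -83.9
side blade 418 x [ 81.2 126.4 129.3 133.2] y [-35.1  33.5] dz 1.1
side bis 453 [507.5 257.6  53.8] [[473.9, 250.5, 14.5], [543.2, 263.7, 84.0]] ((508.7313232421875, 257.9570617675781), 37.129798889160156)
  normal [-0.07 -0.99  0.11] tilt -83.4
```

Call:
play_rows([
  [[0.0026,0,-0.0016],[0,0,0],-1],
  [[0,0,0],[0,0,0],-1],
  [[0,0,0],[0,0,0],-1],
  [[0,0,0],[0,0,0],-1],
])

```text
time: 13.15
eef_pos: [506.8, 126.3, 125.8]
ee_rot: [0.192, 0.681, 0.68, -0.192]
wrist_force: [-0.5, 0.8, -1.4]
grip_width: 0.19
grip_force: 45.0
```

```bash
python3 - <<'E'
from h import *
tilt()
for n in("scene","side"):
    im=get_image(n); c=im["pixels"][190:310,250:400]; save(n+"5.png",cv2.resize(c,None,fx=2.6,fy=3,interpolation=cv2.INTER_CUBIC))
cv2.imwrite("pics/both5.png",np.hstack([cv2.imread("pics/scene5.png"),cv2.imread("pics/side5.png")]))
E
```

```text
13.15 [506.8 126.3 125.8] [-0.5  0.8 -1.4] tip [507.  246.5  73.2]
scene blade 297 x [ 81.2 124.6 127.6 128.2] y [-35.1  33.8] dz 3.1
scene bis 478 [511.3 295.1  16.9] [[475.7, 257.3, 8.9], [549.8, 326.2, 22.9]] ((512.5291137695312, 290.3907775878906), 40.27108383178711)
  normal [-0.05  0.09  0.99] tilt 5.2
side blade 422 x [ 81.4 126.2 128.9 129.9] y [-35.2  33.6] dz 1.0
side bis 719 [510.6 297.3  18.1] [[476.5, 258.2, 8.6], [548.7, 328.7, 23.3]] ((513.2142333984375, 291.27294921875), 39.67672348022461)
  normal [-0.06  0.07  1.  ] tilt 4.0
```

View pics/both5.png

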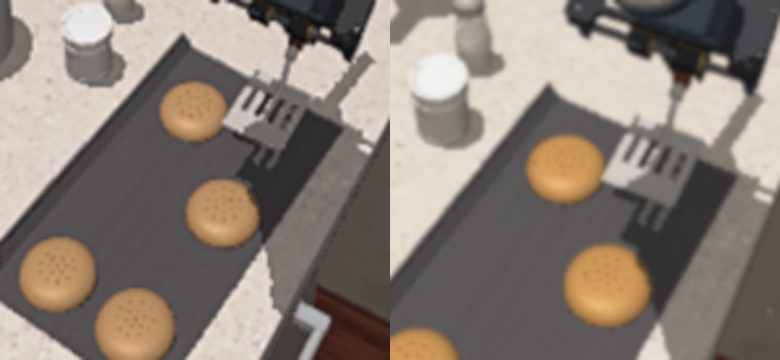

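Both views show the turned biscuit lying dome up, pricks visible, at scene (222,213). The neighbours haven't moved. Next I return the turner.

Call:
play_rows([
  [[-0.032,0,0.0196],[0,0,0],-1],
  [[-0.038,0,0.0235],[0,0,0],-1],
  [[-0.038,0,0.0235],[0,0,0],-1],
  [[0,0,0],[0,10.5,0],-1],
  [[0,0,0],[0,10.5,0],-1],
])

```text
time: 13.98
eef_pos: [507.0, -0.4, 125.9]
ee_rot: [0.064, 0.705, 0.704, -0.062]
wrist_force: [-1.4, 1.6, -1.4]
grip_width: 0.192
grip_force: 45.0
```

Call:
play_rows([
  [[0,0,0],[0,10.5,0],-1],
  [[-0.038,0.012,0],[0,0,0],-1],
  [[-0.038,0.012,0],[0,0,0],-1],
  [[-0.038,0.012,0],[0,0,0],-1],
  [[-0.038,0.012,0],[0,0,-5.8],-1],
])

```text
time: 14.6
eef_pos: [554.4, -154.1, 125.5]
ee_rot: [-0.0, 0.671, 0.742, -0.0]
wrist_force: [0.0, 0.1, -0.4]
grip_width: 0.192
grip_force: 45.0
```

```bash
python3 - <<'E'
from h import *
s,R,t=tool();print(s["time"],t.round(1),s["ee_rot"].round(4))
x,y,z,w=0,0,0,0
G=Ro.from_quat([.671,.741,0,0]).as_matrix()
print("remaining in tool",(R.T@(np.array([555.3,-163.8,23.9])-t)).round(1),np.degrees(Ro.from_matrix(R.T@G).as_rotvec()).round(2))
E
```

```text
14.6 [ 554.4 -154.1  125.5] [-0.000e+00  6.705e-01  7.419e-01 -1.000e-04]
remaining in tool [-9.700e+00 -1.000e-01  1.016e+02] [-0.01  0.    0.11]
```

Call:
play_rows([
  [[-0.007,0,0.035],[0,0,0],-1],
  [[0,0,0.035],[0,0,0],-1],
  [[0,0,0.02],[0,0,0],-1],
  [[0,0,0],[0,0,0],-1],
  [[0,0,0],[0,0,0],-1],
])

```text
time: 15.22
eef_pos: [555.4, -159.8, 36.2]
ee_rot: [0.0, 0.671, 0.741, 0.0]
wrist_force: [-0.5, -0.9, -0.7]
grip_width: 0.191
grip_force: 45.0
```

```bash
python3 - <<'E'
from h import *
s,R,t=tool();print(s["time"],t.round(1),s["wrist_force"].round(1))
G=Ro.from_quat([.671,.741,0,0]).as_matrix()
print("remaining in tool",(R.T@(np.array([555.3,-163.8,23.9])-t)).round(1),np.degrees(Ro.from_matrix(R.T@G).as_rotvec()).round(2))
im=get_image("wrist");C=cloud(im);T=(C-t)@R
m=(im["z_map"]>0)&(abs(T[...,1])<34)&(T[...,0]>75)&(T[...,0]<118)&(abs(T[...,2])<45)&(T[...,2]<12);q=T[m];print(len(q),np.linalg.lstsq(np.c_[q[:,:2],np.ones(len(q))],q[:,2],rcond=None)[0])
E
```

```text
15.225 [ 555.4 -159.8   36.2] [-0.5 -0.9 -0.7]
remaining in tool [-4.  -0.5 12.3] [0.04 0.03 0.03]
12957 [-5.70754793e-01 -6.55815206e-04  5.48603056e+01]
```

Call:
play_rows([
  [[-0.004,0,0.006],[0,0,0],-1],
  [[0,0,0.004],[0,0,0],-1],
  [[0,0,0],[0,0,0],-1],
  [[0,0,0.0015],[0,0,0],-1],
  [[0,0,0],[0,0,0],-1],
])

```text
time: 15.9
eef_pos: [555.5, -163.6, 24.0]
ee_rot: [0.0, 0.671, 0.741, -0.0]
wrist_force: [-0.2, -0.2, -0.7]
grip_width: 0.191
grip_force: 45.0
```

Call:
play_rows([
  [[0,0,0.0006],[0,0,0],-1],
  [[0,0,0],[0,0,0],-1],
  [[0,0,0],[0,0,0],-1],
])

```text
time: 16.27
eef_pos: [555.5, -163.6, 23.8]
ee_rot: [0.0, 0.671, 0.741, 0.0]
wrist_force: [-2.4, 1.7, 8.2]
grip_width: 0.193
grip_force: 45.0
```

Call:
play_rows([
  [[0,0,0],[0,0,0],0],
  [[0,0,0],[0,0,0],0.3],
  [[0,0,0],[0,0,0],0.6],
  [[0,0,0],[0,0,0],1],
  [[0,0,0],[0,0,0],1],
])

```text
time: 16.9
eef_pos: [555.3, -163.6, 23.3]
ee_rot: [-0.0, 0.671, 0.741, -0.0]
wrist_force: [-0.7, -0.0, -0.7]
grip_width: 0.716
grip_force: 0.0
```

Call:
play_rows([
  [[0,0,0],[0,0,0],1],
  [[0,0,0],[0,0,0],1],
  [[0,0,0],[0,0,0],1],
  [[0,0,0],[0,0,0],1],
  [[0,0,0],[0,0,0],1],
])

```text
time: 17.52
eef_pos: [555.4, -163.6, 23.3]
ee_rot: [0.0, 0.671, 0.741, 0.0]
wrist_force: [-0.5, 0.1, -0.7]
grip_width: 0.995
grip_force: 0.0
```

Call:
play_rows([
  [[0,0,-0.03],[0,0,0],1],
  [[0,0,-0.04],[0,0,0],1],
  [[0,0,-0.04],[0,0,0],1],
  [[0,0,-0.045],[0,0,0],1],
  [[0,0,0],[0,0,0],1],
])

```text
time: 18.15
eef_pos: [557.1, -164.3, 181.6]
ee_rot: [0.003, 0.671, 0.741, 0.001]
wrist_force: [-0.1, -0.4, -1.2]
grip_width: 1.0
grip_force: 0.0
```

```bash
python3 - <<'E'
from h import *
w=get_image("wrist");a=get_image("side")
save("end.png",np.hstack([cv2.resize(w["pixels"],(400,250)),cv2.resize(a["pixels"][130:330,200:440],(400,333))[:250]]))
for n in("scene",):
    im=get_image(n);C=cloud(im);p=im["pixels"].astype(int)
    m=((im["z_map"]>0)&(C[...,2]>11)&(C[...,2]<26)&(C[...,0]>440)&(C[...,0]<665)&(C[...,1]>100)&(C[...,1]<500)&(p[...,0]>p[...,2]+40)).astype(np.uint8)
    k,l=cv2.connectedComponents(m)
    for i in range(1,k):
        q=C[l==i]
        if len(q)>60: print(len(q),q.mean(0).round(1),cv2.minEnclosingCircle(q[:,:2].astype(np.float32)))
C=cloud(w);p=w["pixels"].astype(int)
m=(abs(C[...,0]-550)<60)&(C[...,1]>-330)&(C[...,1]<-110)&(p[...,0]<150)&(p[...,0]>p[...,2]+25)&(C[...,2]>20)&(C[...,2]<34);q=C[m]
print(cv2.fitLine(q[:,:2].astype(np.float32),cv2.DIST_HUBER,0,.01,.01).ravel(),np.percentile(q[:,1],[1,99]),np.median(q[:,2]))
E
```

```text
361 [602.5 195.8  17.3] ((605.123291015625, 192.01980590820312), 39.21133041381836)
450 [511.3 293.4  17.4] ((512.6832275390625, 291.52117919921875), 38.78001022338867)
513 [622.1 438.   17.4] ((624.6316528320312, 435.3419189453125), 38.638038635253906)
574 [524.9 446.2  17.4] ((526.451171875, 443.650146484375), 38.81705856323242)
[ 9.6688338e-02 -9.9531472e-01  5.5724066e+02 -1.9463882e+02] [-260.12479765 -135.26852116] 26.947033717209653
```

View pics/end.png

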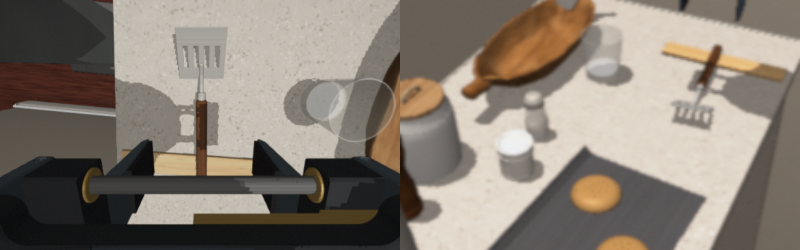

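The turner lies back where it was, with the blade at wrist (200,52) and the handle across the board. The other biscuits read the same positions as at the start.

```bash
python3 -c "
from rig import *
print(sign_off())"
```

```text
the job is handed in; nothing more can be done
None
```

The face-down biscuit now lies dome up on the sheet, the other three read unmoved, the turner is back on its rest board as it lay, and the job is handed in at about 18 s of the 54 s allowed.

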